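# Clip the lid onto the sample carrier

## Task

In the tilted white sample carrier one moisture tin stands on top of another, so the lid cannot close. Lift the upper tin off and set it flat in the free bay, the one with the cork pad, leaving the other tin where it is. Then lay the blue lid on the carrier and press it down until it sits flat and both orange spring clips have snapped over its edge; do not spill the tins or disturb the tape, the crucible or the jar, and let go of everything at the end.

Things in the scene. Friction and masses are not known exactly. Their poses are not given: they have to be found in the camera images.
- lid_seat (a point): Centre of the lid seat (top of the inner walls) of a white tray, 143 x 161 mm, fixed on a stand, tilted 25 deg. Axes of the tray: z its normal, leaning 25 deg from vertical towards the robot; x up the slope, away from the robot; y left. A fence round the seat, inner faces at x +-67.5, y +-76.5 mm, rises 16 mm above it, then flares out to 24 mm.
- tray_floor (a point): Centre of the tray's inner floor, 33 mm below the seat, same axes. Inside: 122 mm (x) by 140 mm (y). A divider at y = 0 (3 mm wide, 18 high) makes two bays 68 mm wide; a rib at x = -33 mm (6 mm high) stops tins sliding down. Red fill line 29 mm above the floor: nothing may stand above it.
- clip_nose_left (a point): Catch (underside of the nose tip) of the orange spring clip at the tray's +y end, at rest: x 0, y +70, 7 mm above the seat. The clip is an upright sprung plate 36 mm wide, hinged at its foot; the nose has a 45 deg ramp on top, up to 16 mm above the seat.
- clip_nose_right (a point): The same for the clip at the tray's -y end (y = -70 mm).
- clip_left (a joint): Outward swing of the +y clip in rad: 0 at rest, about 0.13 when the lid's edge pushes it aside; back to 0 when it has caught over the lid (or nothing touches it).
- clip_right (a joint): Outward swing of the -y clip, likewise.
- lid_grip (a point): Centre of the grey grip bar on the blue lid: 14 mm thick (x), 60 mm long (y), from 10 to 32 mm above the lid's underside. The lid is a loose rigid plate 130 (x) x 150 (y) x 5 mm, about 140 g, flat on the worktop at the start; z is up out of it. It fits either way round (half turn about z).
- lid_under (a point): Centre of the lid's underside, 21 mm below lid_grip. Laid in the fence it first rests on the two noses, about 13 mm above the seat; home, it lies on the seat. Pushing it home along the tray's z takes about 4 to 8 N per clip; best on each end in turn (grey pads on top at x 0, y +-50 mm): pressed in the middle, one end may stay up.
- upper_tin_mid (a point): Centre, half-way up, of the upper moisture tin: round, open, aluminium, 60 mm across, 26 mm high, 30 g, brown sample inside. At the start it stands on the lower tin, tilted like the tray. z is the tin's axis.
- lower_tin_mid (a point): Centre, half-way up, of the lower tin, same size, on the tray's floor in the bay without the pad.
- free_bay (a point): Top of a round cork pad (48 mm across, 2 mm thick) on the tray's floor at the middle of the free bay, left or right; axes as the tray's. A tin set down here has its centre 13 mm above this point along z, its wall 1 or 2 mm from the rib.
- tape_mid (a point): Centre of a roll of masking tape lying flat, bystander, about 108 mm over all, 24 mm high.
- crucible_mid (a point): Centre of a small white crucible with lid, bystander, 45 mm across, 49 mm high.
- jar_mid (a point): Centre of a sample jar with a blue lid, bystander, 56 mm across, 73 mm high.

How it is judged:
On the way:
1. the upper tin stands flat on the floor of the free bay, below the fill line (x of upper_tin_mid in the frame of free_bay between -0.02 and 0.03 m and y of upper_tin_mid in the frame of free_bay between -0.009 and 0.009 m and z of upper_tin_mid in the frame of free_bay below 0.017 m and angle between the z axis of upper_tin_mid and the z axis of free_bay, either way round below 0.12 rad), for 0.2 s.
At the end, for the whole second after the job is handed in: Lid flat on its seat (within 3 mm along the normal, 7 mm in all, 0.03 rad), both clips sprung back (under 0.04 rad); the moved tin flat in the free bay (within 9 mm across, -20 to +30 mm up the slope), the other tin flat in its bay, within 30 mm of its start; all at rest (all of step 1 and z of lower_tin_mid in the frame of lid_seat below -0.015 m and angle between the z axis of lower_tin_mid and the z axis of lid_seat, either way round below 0.12 rad and distance of lower_tin_mid from where it was at the start of the episode below 0.03 m and z of lid_under in the frame of lid_seat between -0.003 and 0.003 m and distance between lid_under and lid_seat below 0.007 m and angle between the z axis of lid_under and the z axis of lid_seat, either way round below 0.03 rad and value of joint each of clip_left, clip_right below 0.04 rad and linear speed of each of lid, upper_tin below 0.01 m/s); the robot touches nothing.
It fails at once if a tin is tipped more than about 60 degrees from upright, so that its sample spills (angle between any of upper_tin_mid, lower_tin_mid's own z axis and vertical above 1.05 rad).
It fails at once if the masking tape, the crucible or the blue-lidded jar is pushed more than 30 mm away or knocked over (distance of any of tape_mid, crucible_mid, jar_mid from where it was at the start of the episode above 0.03 m or angle between any of tape_mid, crucible_mid, jar_mid's own z axis and vertical above 0.5 rad).
It also fails if it takes over 69 s, if anything falls off the work surface, if the arm or the gripper's body presses on something with over 40 N, if the wrist force passes 120 N, or if a joint passes its speed limit or range.

## Robot

A 6-joint arm with a two-finger parallel gripper is mounted at the origin on a cart in front of the work surface, level with it; the furniture and walls round the work are solid. World frame = base frame: x ahead of the robot, y to its left, z up, the work surface at z = 0. Lengths are in m, angles in rad, forces in N, time in s.
With the tool pointing down it reaches from about 0.35 to 0.8 m from the base axis. Payload 7.3 kg.
Tool frame: the origin (TCP) lies between the finger pads; the fingertips stand 25 mm ahead of it and the grasp point (between the pads) lies 6 mm ahead of it (r.tip_extent is the distance from the TCP to the fingertips, in m); z points along the fingers, y is the direction in which the jaws open and shut (so a half turn about z gives the same grasp; the last joint's range is limited). The gripper opens to 85 mm and grips with 20 to 120 N. Pads are 22 mm wide; open, the fingers measure 114 mm over their backs; the gripper's body (76 mm by 85 mm) begins 54 mm behind the grasp point. The pads swing forward as they close: fully open they stand 13 mm farther back than shut.
Start: joints at [-0.146, 0.342, 1.524, -0, 1.275, -0.146], TCP at [0.525, 0, 0.256] pointing down, gripper open.
Joint ranges: [-2.53, 2.53], [-0.77, 2.02], [0.04, 2.7], [-1, 4.14], [0.28, 2.66], [-3.11, 3.11]. Speed limits (rad/s): [2.57, 2.57, 3.14, 3.14, 3.14, 3.14].

## Interface

Orientations are given as a unit quaternion [x, y, z, w].
In Python, from workcell import r, command_gripper, optics gives the robot as it stands. The module is installed in compiled form; this text tells all that it offers. Calls block until the motion is done:
- r.reach(position, orientation): joint-space move of the TCP to a pose.
- r.move_straight(position, orientation=None, speed=0.15, max_force=None): straight line of the TCP; orientation=None keeps the orientation; speed is the mean speed in m/s. With max_force (N) it stops when the force on the tool has changed by that much, and returns True; else False.
- r.movej(angles): joint-space move.
- command_gripper(opening, force=None): finger opening in m; force is the grip in N (None keeps the last); returns when the fingers have stopped.
- r.hold(seconds).
- r.solve_ik(position, orientation): joint angles nearest the present ones, or None.
- r.read_state(): the state.
- optics.get_image(name): name is "scene" or "side" or "wrist"; returns (picture, depth): 480x640x3 uint8, red, green, blue; 480x640 float32, m along the optical axis (not along the pixel's ray), 0 where there is no reading.
- optics.camera_model(name): a dict with "K" (3x3 intrinsics, pixels), "R" (3x3) and "t" (3): a world point X has camera coordinates R X + t; the wrist camera has in their place "tool_from_camera" (4x4, takes a point from camera to tool coordinates, whose origin is the TCP and whose axes are the flange's). Camera axes: x right, y down, z forward; pixel columns grow to the right and rows downward; lengths in m; the calibration is good to about 2 mm. A picture is of the moment at which its call begins: read the wrist's pose just before it. camera_model takes no time and is no camera call.
A pose or a line that the arm cannot do raises r.PlanningError and nothing moves.
- r.finish_job(): hands the job in, once; it reports no verdict.
The state is a dict: "time_s": time; "joint_positions": joint angles; "dq": joint speeds; "tau": joint torques, N m; "eef_pos": TCP position; "eef_rot": TCP orientation; "contact_force": force on the tool from outside, world axes, zero at the start; "torque": the same for the moment, N m; "grip_width": finger opening in m.
Only numpy, scipy, OpenCV 4.12 (cv2) and the standard library are available. Lean on these libraries where they do the work, as an engineer would, in place of code of your own. Each camera call takes 0.05 s, during which the arm holds its last target. There are 200 camera calls.

## Working session

There is one attempt and no reset: what is moved stays moved. The work goes in short steps, each a Python script; the robot and the scene stay as the last script left them, time stands still between calls to the robot, and variables do not carry over. Pictures are saved under pics/ and viewed, about 8 in all and at most 12, crops included, and the job is handed in when it is done.

```bash
mkdir -p pics; python3 - <<'E'
from workcell import r, optics
import cv2, numpy as np
ims=[]
for n in ("scene","side"):
    p,d=optics.get_image(n); m=optics.camera_model(n)
    np.savez(f"{n}.npz",p=p,d=d,K=m["K"],R=m["R"],t=m["t"])
    cv2.imwrite(f"pics/{n}0.png",p[:,:,::-1]); print(n,np.round(m["K"],1).tolist(),np.round(m["R"],3).tolist(),np.round(m["t"],3), (d>0).mean())
print(np.round(optics.camera_model("wrist")["tool_from_camera"],4).tolist(), r.tip_extent, r.read_state())
E
```

```text
scene [[456.8, 0.0, 314.3], [0.0, 456.8, 234.9], [0.0, 0.0, 1.0]] [[0.7, -0.714, 0.02], [-0.514, -0.524, -0.679], [0.495, 0.465, -0.734]] [-0.347  0.351  0.699] 0.996171875
side [[435.7, 0.0, 319.5], [0.0, 435.7, 240.1], [0.0, 0.0, 1.0]] [[-0.938, -0.347, 0.014], [-0.2, 0.506, -0.839], [0.284, -0.79, -0.543]] [0.495 0.152 0.841] 0.9887923177083333
[[0.0007, -0.9584, -0.2854, 0.0736], [1.0, 0.001, -0.0012, -0.0001], [0.0014, -0.2854, 0.9584, -0.1161], [0.0, 0.0, 0.0, 1.0]] 0.025 {'time_s': 0.1, 'joint_positions': array([-1.46026198e-01,  3.42671962e-01,  1.52491327e+00, -1.01715146e-05,
        1.27537555e+00, -1.45983659e-01]), 'dq': array([-0.00027232, -0.00112283, -0.0024103 , -0.00079844, -0.0017013 ,
       -0.00154711]), 'tau': array([ 1.46845858e-03, -4.34446299e+01, -2.46491075e+01, -2.49143095e-04,
        4.66253536e-03,  6.72989302e-06]), 'eef_pos': array([5.24687786e-01, 5.15853211e-05, 2.55688472e-01]), 'eef_rot': array([ 7.07120606e-01,  7.07092625e-01, -4.12090489e-04, -5.46030079e-04]), 'contact_force': array([0.35739612, 1.25877094, 0.10070234]), 'torque': array([ 0.00428091, -0.01752428,  0.00523849]), 'grip_width': 0.0856546156606336}
```

View pics/scene0.png

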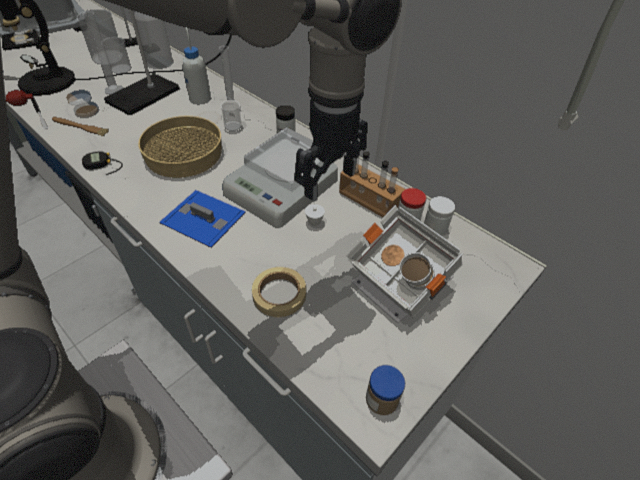

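View pics/side0.png

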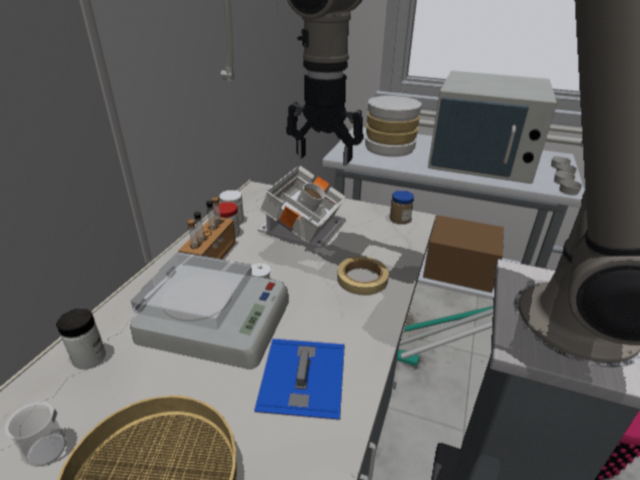

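The scene view shows the lid at (203,217), the tray at about (405,260) with the cork at (392,256) in the left (+y) bay, and the stacked tins at (415,270). The orange clips are at (373,234) and (437,286). The side view shows the same layout, with the tape, jar and crucible clear of the path between lid and tray. Next I'll measure these.

```bash
cat > h.py <<'E'
import numpy as np, cv2
from scipy.spatial.transform import Rotation as Rot
def cloud(d,K,R,t):
    v,u=np.mgrid[:480,:640]; c=np.stack([(u-K[0,2])/K[0,0]*d,(v-K[1,2])/K[1,1]*d,d],-1)
    return (c-t)@R   # R^T (c-t)
def wristRt(m,st):
    T=m["tool_from_camera"]; W=np.eye(4); W[:3,:3]=Rot.from_quat(st["eef_rot"]).as_matrix(); W[:3,3]=st["eef_pos"]
    C=np.linalg.inv(W@T); return C[:3,:3],C[:3,3]
def hsv(p): return cv2.cvtColor(p,cv2.COLOR_RGB2HSV)
def mask(p,lo,hi): return cv2.inRange(hsv(p),np.array(lo),np.array(hi))
def ray(uv,K,R,t):
    d=R.T@np.linalg.inv(K)@np.array([uv[0],uv[1],1.]); return -R.T@t,d/np.linalg.norm(d)
def onplane(uv,K,R,t,p0,n):
    o,d=ray(uv,K,R,t); return o+d*(np.dot(p0-o,n)/np.dot(d,n))
ORANGE=((5,170,100),(15,255,255)); BLUE=((105,150,60),(125,255,255))
def blobs(m,amin=40):
    n,l,s,c=cv2.connectedComponentsWithStats(m); return [(l==i) for i in range(1,n) if s[i,4]>=amin]
E
python3 - <<'E'
from h import *
for n in ("scene","side"):
    z=np.load(n+".npz"); p,d,K,R,t=[z[k] for k in "pdKRt"]; P=cloud(d,K,R,t)
    print(n,"cam",np.round(-R.T@t,3))
    for nm,(lo,hi) in dict(orange=ORANGE,blue=BLUE,cork=((8,90,100),(18,200,255))).items():
        for b in blobs(mask(p,lo,hi)):
            q=P[b]; vu=np.argwhere(b).mean(0)
            print(nm,b.sum(),"uv",np.round(vu[::-1]),"med",np.round(np.median(q,0),3),"min",np.round(np.percentile(q,3,axis=0),3),"max",np.round(np.percentile(q,97,axis=0),3))
            if nm=="blue" and b.sum()>1500:
                c=cv2.findContours(b.astype(np.uint8),cv2.RETR_EXTERNAL,cv2.CHAIN_APPROX_NONE)[0][0][:,0]
                w=np.array([onplane(x,K,R,t,np.array([0,0,.005]),np.array([0,0,1.])) for x in c])
                print("  lid rect",cv2.minAreaRect((w[:,:2]*1000).astype(np.float32)))
    # tray points
    q=P.reshape(-1,3); s=(q[:,0]>.45)&(q[:,0]<.85)&(q[:,1]<-.1)&(q[:,1]>-.5)&(q[:,2]>.03)&(q[:,2]<.2)
    print("box",np.round(np.percentile(q[s],[2,50,98],axis=0),3).tolist())
E
```

```text
scene cam [ 0.077 -0.389  0.759]
orange 179 uv [373. 233.] med [ 0.615 -0.044  0.091] min [ 0.601 -0.053  0.081] max [ 0.629 -0.036  0.103]
orange 143 uv [436. 282.] med [ 0.601 -0.205  0.093] min [ 0.585 -0.212  0.076] max [ 0.616 -0.196  0.104]
blue 55 uv [190.  52.] med [0.736 0.738 0.156] min [0.727 0.727 0.142] max [0.756 0.753 0.16 ]
blue 2003 uv [202. 219.] med [0.429 0.303 0.005] min [0.375 0.236 0.003] max [0.507 0.382 0.008]
  lid rect ((441.9690856933594, 310.93365478515625), (127.19798278808594, 148.08938598632812), 15.27729606628418)
blue 865 uv [387. 382.] med [ 0.395 -0.257  0.074] min [ 0.372 -0.28   0.07 ] max [ 0.419 -0.234  0.076]
cork 156 uv [ 79. 125.] med [0.412 0.834 0.014] min [0.373 0.785 0.01 ] max [0.439 0.925 0.017]
cork 551 uv [377. 185.] med [0.756 0.063 0.066] min [0.736 0.004 0.064] max [0.789 0.126 0.071]
cork 202 uv [373. 233.] med [ 0.616 -0.045  0.091] min [ 0.601 -0.053  0.077] max [ 0.633 -0.035  0.104]
cork 347 uv [392. 255.] med [ 0.63  -0.09   0.048] min [ 0.613 -0.108  0.04 ] max [ 0.648 -0.071  0.057]
cork 153 uv [436. 282.] med [ 0.602 -0.2
[... 375 characters left out ...]
.075]
blue 4937 uv [302. 380.] med [0.434 0.328 0.005] min [0.373 0.247 0.003] max [0.504 0.393 0.007]
  lid rect ((440.5137939453125, 317.1424255371094), (127.39602661132812, 147.8144989013672), 14.998861312866211)
cork 91 uv [321. 183.] med [ 0.605 -0.2    0.09 ] min [ 0.583 -1.05  -0.323] max [ 0.879 -0.19   0.104]
cork 51 uv [291. 213.] med [ 0.62  -0.04   0.088] min [ 0.596 -0.106  0.042] max [ 0.643 -0.029  0.103]
cork 578 uv [207. 237.] med [0.752 0.089 0.066] min [0.735 0.01  0.063] max [0.784 0.155 0.067]
cork 1834 uv [468. 235.] med [ 0.192 -0.989 -0.433] min [ 0.06  -1.107 -0.437] max [ 0.332 -0.888 -0.428]
box [[0.54, -0.204, 0.034], [0.619, -0.16, 0.075], [0.679, -0.104, 0.126]]
```

```bash
cat >> h.py <<'E'
def trayR(yaw,tilt=np.radians(25)): return Rot.from_euler('z',yaw)*Rot.from_euler('y',-tilt)
FLIP=Rot.from_matrix(np.array([[0,1,0],[1,0,0],[0,0,-1.]]))  # columns: tool x=+y, tool y=+x, tool z=-z
def toolq(Rf): return (Rf*FLIP).as_quat()
def snap(name):
    from workcell import r,optics
    st=r.read_state(); p,d=optics.get_image("wrist"); m=optics.camera_model("wrist"); R,t=wristRt(m,st)
    np.savez(name+".npz",p=p,d=d,K=m["K"],R=R,t=t); cv2.imwrite(f"pics/{name}.png",p[:,:,::-1])
def load(n):
    z=np.load(n+".npz"); return [z[k] for k in "pdKRt"]
E
python3 - <<'E'
from h import *
from workcell import r
for n in("scene","side"):
    p,d,K,R,t=load(n); q=cloud(d,K,R,t).reshape(-1,3)
    s=(abs(q[:,0]-.525)<.08)&(abs(q[:,1])<.03)&(q[:,2]>.2)&(q[:,2]<.26)&(d.ravel()>0); print(n,s.sum(),"tip z",np.sort(q[s][:,2])[:10].round(4), "x",np.round(np.percentile(q[s][:,0],[2,98]),3),"y",np.round(np.percentile(q[s][:,1],[2,98]),3))
Rt=trayR(np.radians(-5)); c=np.array([.630,-.090,.048])+Rt.apply([0,-.0355,.031])
print("seat est",c)
r.reach(c+Rt.apply([0,0,.16]),toolq(Rt)); snap("w1"); print(r.read_state()["eef_pos"],r.read_state()["time_s"])
E
```

```text
scene 148 tip z [0.2442 0.2444 0.2446 0.2459 0.2459 0.2459 0.246  0.2462 0.2463 0.2464] x [0.469 0.575] y [-0.013  0.009]
side 116 tip z [0.2449 0.2449 0.2449 0.245  0.2451 0.2452 0.2452 0.2454 0.2456 0.2458] x [0.467 0.577] y [-0.009  0.014]
seat est [ 0.61385466 -0.12422307  0.07609554]
[ 0.54707815 -0.11775544  0.22163716] 0.8
```

View pics/w1.png

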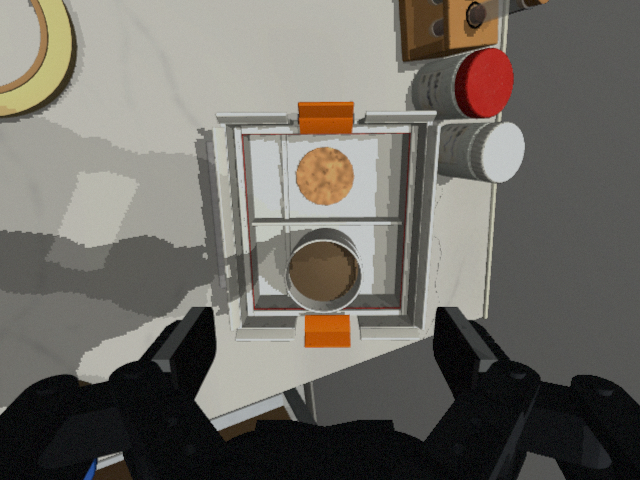

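The wrist view is well aligned with the tray: cork at (325,176), tin stack at (324,272), clips at (326,118) and (327,331). The tips are 12 mm ahead of the TCP when the gripper is open. I'll refine in the tray frame from this view.

```bash
python3 - <<'E'
from h import *
p,d,K,R,t=load("w1"); P=cloud(d,K,R,t)
Rt=trayR(np.radians(-5)); c=np.array([.61385,-.12422,.0761])
Q=Rt.inv().apply((P-c).reshape(-1,3)).reshape(P.shape)   # seat frame est
pr=lambda n,q:print(n,len(q),np.round(np.percentile(q,[3,50,97],axis=0)*1000,1).tolist())
for b in blobs(mask(p,*ORANGE)): pr("orange",Q[b])
m=mask(p,(8,90,100),(18,200,255)); 
for b in blobs(m,500):
    vu=np.argwhere(b).mean(0)
    if 200<vu[1]<450 and 140<vu[0]<220: pr("cork %s"%vu,Q[b])
# floor plane
s=(d>0)&(abs(Q[...,0])<.055)&(Q[...,1]>.008)&(Q[...,1]<.065)&(abs(Q[...,2]+.033)<.003)
A=np.c_[Q[s][:,:2],np.ones(s.sum())]; print("floor plane",s.sum(),np.linalg.lstsq(A,Q[s][:,2],rcond=None)[0])
pr("floor",Q[s])
# divider and fence inner side via red line
for b in blobs(cv2.inRange(hsv(p),np.array((0,120,60)),np.array((4,255,200)))|cv2.inRange(hsv(p),np.array((174,120,60)),np.array((180,255,200))),30):
    pr("red",Q[b])
# tin rim
q=Q.reshape(-1,3); 
s=(abs(q[:,0])<.05)&(q[:,1]<0)&(q[:,1]>-.068)&(q[:,2]>.010)&(q[:,2]<.028)
e=q[s]; pr("rim",e)
hi=e[e[:,2]>np.median(e[:,2])-.002]; B=np.c_[2*hi[:,:2],np.ones(len(hi))]; x=np.linalg.lstsq(B,(hi[:,:2]**2).sum(1),rcond=None)[0]
print("rim circle",x[:2],np.sqrt(x[2]+x[0]**2+x[1]**2))
# fence top edges
for z0,z1 in((.012,.018),(.020,.027)):
    for ax,sg in((0,1),(0,-1),(1,1),(1,-1)):
        s=(q[:,2]>z0)&(q[:,2]<z1)&(sg*q[:,ax]>.062)&(sg*q[:,ax]<.095)&(abs(q[:,1-ax]-.0)<.07); pr(f"fence {z0} ax{ax} {sg}",q[s][:,:]) if s.sum()>5 else 0
        if s.sum()>30: print("   slope",np.polyfit(q[s][:,1-ax],q[s][:,ax],1))
E
```

```text
orange 1695 [[-17.0, 73.6, 7.6], [-0.6, 83.7, 16.2], [16.2, 92.4, 24.6]]
orange 1427 [[-15.7, -84.4, 6.4], [1.0, -76.2, 14.7], [17.4, -67.1, 23.1]]
cork [175.7913556  324.40039293] 2545 [[-21.2, 19.5, -33.3], [-1.5, 39.7, -32.0], [19.1, 59.6, -30.6]]
floor plane 8881 [-0.00264568  0.00865101 -0.03371744]
floor 8881 [[-51.9, 9.8, -35.2], [1.8, 37.8, -33.6], [51.9, 63.4, -31.1]]
red 2868 [[115.5, 90.1, -76.9], [137.1, 115.7, -65.9], [161.2, 138.2, -56.8]]
red 90 [[-59.7, -67.6, -6.8], [-39.4, -66.8, -5.5], [-21.2, -64.1, -3.7]]
red 62 [[16.7, -66.9, -8.1], [36.5, -66.4, -5.4], [52.7, -65.8, -4.1]]
rim 971 [[-30.2, -57.9, 10.4], [-2.1, -40.4, 16.7], [26.3, -1.0, 18.7]]
rim circle [-0.00185296 -0.02944262] 0.02864941314992096
fence 0.012 ax0 1 962 [[67.6, -65.1, 12.4], [68.9, 7.5, 15.6], [70.7, 66.3, 17.8]]
   slope [-0.00862269  0.06901576]
fence 0.012 ax0 -1 908 [[-69.5, -65.4, 12.6], [-67.9, 5.6, 15.7], [-66.6, 66.4, 17.9]]
   slope [-0.00646951 -0.06793456]
fence 0.012 ax1 1 1320 [[-68.9, 64.4, 12.4], [-0.6, 80.5, 15.5], [68.9, 84.9, 17.8]]
   slope [0.00213064 0.0791816 ]
fence 0.012 ax1 -1 1363 [[-67.7, -79.7, 12.3], [0.2, -74.6, 15.1], [68.7, -66.2, 17.8]]
   slope [ 0.00042461 -0.07465348]
fence 0.02 ax0 1 1210 [[70.8, -63.9, 20.1], [72.8, 10.2, 22.2], [75.2, 66.5, 23.8]]
   slope [-0.00887011  0.07296134]
fence 0.02 ax0 -1 1255 [[-74.2, -65.1, 20.1], [-71.8, 9.7, 22.3], [-69.8, 66.6, 24.1]]
   slope [-0.00670214 -0.0718422 ]
fence 0.02 ax1 1 1535 [[-65.7, 82.3, 20.2], [-0.6, 85.9, 22.7], [65.7, 92.4, 24.7]]
   slope [0.00799739 0.08650188]
fence 0.02 ax1 -1 945 [[-67.1, -85.6, 20.1], [0.9, -78.9, 21.9], [65.8, -75.9, 23.5]]
   slope [-0.0023532  -0.07977755]
```

```bash
cat >> h.py <<'E'
def tray_feats(n,c,Rt):
    p,d,K,R,t=load(n); P=cloud(d,K,R,t); Q=Rt.inv().apply((P-c).reshape(-1,3)).reshape(P.shape); q=Q.reshape(-1,3); o={}
    bs=[Q[b] for b in blobs(mask(p,*ORANGE),300)]; bs=[b for b in bs if abs(np.median(b[:,0]))<.02]
    for b in bs: o["clip%+d"%np.sign(np.median(b[:,1]))]=np.median(b,0)
    for b in blobs(mask(p,(8,90,100),(18,200,255)),800):
        m=np.median(Q[b],0)
        if abs(m[0])<.03 and abs(m[1]-.037)<.02: o["cork"]=(Q[b].max(0)+Q[b].min(0))/2; o["corkmed"]=m
    for z0 in(.013,.021):
        for ax,sg in((0,1),(0,-1),(1,1),(1,-1)):
            s=(q[:,2]>z0)&(q[:,2]<z0+.004)&(sg*q[:,ax]>.062)&(sg*q[:,ax]<.095)&(abs(q[:,1-ax])<.065)&((ax==0)|(abs(q[:,0])>.022))
            if s.sum()>30: f=np.polyfit(q[s][:,1-ax],q[s][:,ax],1); o[f"f{z0} {'xy'[ax]}{sg:+d}"]=np.array([s.sum(),f[0],np.median(q[s][:,ax])])
    return o
E
python3 - <<'E'
from h import *
from workcell import r
Rt=trayR(np.radians(-4.55)); c=np.array([.61385,-.12422,.0761])+Rt.apply([.0005,.0018,-.0007])
F=toolq(Rt*Rot.from_euler('z',np.pi))
try: r.reach(c+Rt.apply([0,0,.16]),F); snap("w2")
except r.PlanningError as e: print(e)
print(c,r.read_state()["joint_positions"].round(2),r.read_state()["time_s"])
np.savez("tray.npz",c=c,yaw=np.radians(-4.55))
a,b=tray_feats("w1",c,Rt),tray_feats("w2",c,Rt)
for k in sorted(set(a)|set(b)): print(k,*[np.round(1000*x[k],1) if k in x else None for x in(a,b)])
E
```

```text
[ 0.61473942 -0.12248509  0.07567689] [-0.42  0.25  1.84  0.24  0.65  2.64] 3.4917
clip+1 [-0.5 81.9 16.6] [-0.2 81.2 16.1]
clip-1 [ -0.1 -78.   15.7] [ -0.3 -78.9  16.6]
cork [ -1.3  43.5 121.3] [ -1.5  -5.9 121.4]
corkmed [ -1.6  37.8 -31.4] [ -1.   36.3 -31.2]
f0.013 x+1 [ 5.46e+05 -8.00e-01  6.80e+01] [ 5.19e+05 -1.00e-01  6.76e+01]
f0.013 x-1 [ 5.25e+05 -9.00e-01 -6.80e+01] [ 4.91e+05 -1.00e-01 -6.83e+01]
f0.013 y+1 [2.28e+05 1.00e+00 7.85e+01] [3.81e+05 3.00e-01 7.86e+01]
f0.013 y-1 [ 4.07e+05 -4.00e-01 -7.57e+01] [ 2.22e+05 -1.00e-01 -7.52e+01]
f0.021 x+1 [ 1.053e+06 -1.100e+00  7.240e+01] [ 1.106e+06 -8.000e-01  7.200e+01]
f0.021 x-1 [ 1.073e+06  5.000e-01 -7.230e+01] [ 1.131e+06  1.000e-01 -7.260e+01]
f0.021 y+1 [8.13e+05 1.20e+00 8.32e+01] [6.45e+05 1.50e+00 8.27e+01]
f0.021 y-1 [ 5.39e+05 -1.70e+00 -7.97e+01] [ 7.79e+05 -5.00e-01 -8.00e+01]
```

```bash
python3 - <<'E'
from h import *
from workcell import r, command_gripper
Rt=trayR(np.radians(-4.55)); c=np.load("tray.npz")["c"]+Rt.apply([-.0001,.0015,-.0002]); np.savez("tray.npz",c=c,yaw=np.radians(-4.55))
W=lambda x,y,z: c+Rt.apply([x,y,z]); q=toolq(Rt)
r.reach(W(-.0015,-.035,.09),q); snap("w3")
command_gripper(.078,20)
hit=r.move_straight(W(-.0015,-.035,.020),q,speed=.08,max_force=8); s=r.read_state(); print(hit,Rt.inv().apply(s["eef_pos"]-c).round(4))
command_gripper(.05,20); print(r.read_state()["grip_width"])
r.move_straight(W(-.0015,-.035,.060),q,speed=.08); snap("w4"); s=r.read_state(); print(s["grip_width"],s["time_s"],s["contact_force"])
E
```

```text
False [-0.0012 -0.0351  0.0203]
0.05875555319379176
0.058828333370549685 8.5833 [ 0.0453091   0.6923441  -0.41332526]
```

View pics/w4.png

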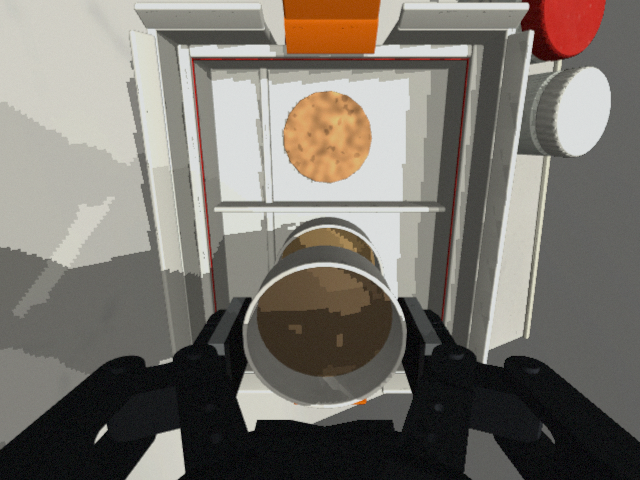

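The upper tin is held level, with its rim centred near (325,335). The lower tin is still in its bay at (328,240). Next I measure the tin's offset in the hand and place it.

```bash
python3 - <<'E'
from h import *
from workcell import r, command_gripper
c=np.load("tray.npz")["c"]; Rt=trayR(np.radians(-4.55)); W=lambda x,y,z: c+Rt.apply([x,y,z]); q=toolq(Rt)
p,d,K,R,t=load("w4"); P=cloud(d,K,R,t); e=Rt.inv().apply((P-W(-.0015,-.035,.060)).reshape(-1,3))
rim=e[(abs(e[:,0])<.027)&(abs(e[:,1])<.04)&(e[:,2]>-.012)&(e[:,2]<.006)]
print("rim pts",len(rim),np.round(np.percentile(rim,[2,50,98],axis=0)*1000,1).tolist())
x=np.linalg.lstsq(np.c_[2*rim[:,:2],np.ones(len(rim))],(rim[:,:2]**2).sum(1),rcond=None)[0]
oy=x[1]; print("offset",x[:2]*1000,"rad",1000*np.sqrt(x[2]+x[0]**2+x[1]**2))
m=cv2.inRange(hsv(p),np.array((8,60,20)),np.array((22,255,140))); 
s=(abs(e[:,0])<.035)&(abs(e[:,1])<.04)&(e[:,2]>-.03)&(e[:,2]<-.01); f=e[s]; print("sample",np.round(np.percentile(f,[2,50,98],axis=0)*1000,1).tolist())
E
```

```text
rim pts 5587 [[-26.2, -26.3, -11.9], [0.6, -13.0, -5.6], [26.7, 30.9, -1.1]]
offset [-0.67014531  1.99510915] rad 27.302712769212736
sample [[-27.9, -25.3, -21.3], [-0.6, 2.3, -15.1], [26.5, 30.1, -10.7]]
```

```bash
python3 - <<'E'
from h import *
from workcell import r, command_gripper
c=np.load("tray.npz")["c"]; Rt=trayR(np.radians(-4.55)); W=lambda x,y,z: c+Rt.apply([x,y,z]); q=toolq(Rt)
r.move_straight(W(-.0005,.0338,.060),q,speed=.1)
r.move_straight(W(-.0005,.0338,.008),q,speed=.08,max_force=8)
h=r.move_straight(W(-.0005,.0338,-.007),q,speed=.02,max_force=4); s=r.read_state()
print(h,Rt.inv().apply(s["eef_pos"]-c).round(4),Rt.inv().apply(s["contact_force"]).round(1))
command_gripper(.074); print(r.read_state()["grip_width"])
r.hold(.2); r.move_straight(W(-.0005,.0338,.08),q,speed=.12)
r.reach(W(0,0,.15),q); snap("w5"); print(r.read_state()["time_s"])
E
```

```text
True [-0.0005  0.0338 -0.0033] [0.3 0.8 7. ]
0.07422548758388796
12.6167
```

View pics/w5.png

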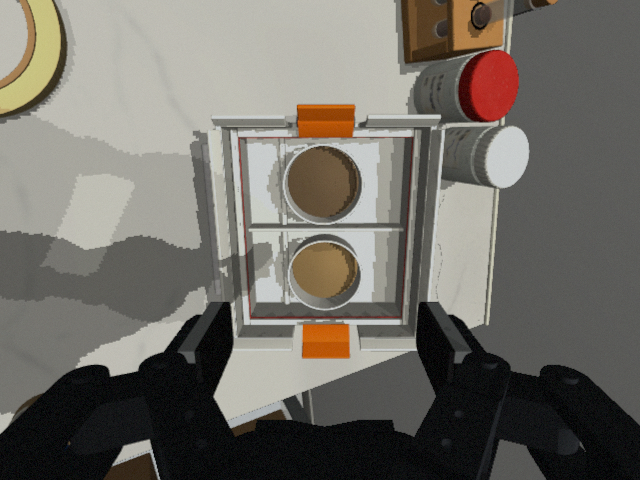

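Both tins stand separately in their bays: the moved one at (324,183), centred in the cork bay, and the lower one at (325,273), unmoved. Next is the lid.

```bash
python3 - <<'E'
from h import *
from workcell import r, command_gripper
c=np.load("tray.npz")["c"]; Rt=trayR(np.radians(-4.55))
p,d,K,R,t=load("w5"); e=Rt.inv().apply((cloud(d,K,R,t)-c).reshape(-1,3))
for y0 in(.0355,-.0355):
    s=(np.hypot(e[:,0],e[:,1]-y0)<.032)&(e[:,2]>-.025)&(e[:,2]<.0); 
    f=e[s]; f=f[f[:,2]>np.percentile(f[:,2],97)-.003]; print("tin",y0,np.round(np.percentile(f,[2,50,98],axis=0)*1000,1).tolist())
    print("  plane",np.linalg.lstsq(np.c_[f[:,:2],np.ones(len(f))],f[:,2],rcond=None)[0].round(3))
Rl=Rot.from_euler('z',np.radians(15.1)); g=np.array([.441,.315,0])
r.reach(g+[0,0,.19],toolq(Rl)); snap("w6"); print(r.read_state()["eef_pos"],r.read_state()["time_s"])
p,d,K,R,t=load("w6"); P=cloud(d,K,R,t)
b=max(blobs(mask(p,*BLUE),2000),key=lambda b:b.sum())
cn=cv2.findContours(b.astype(np.uint8),cv2.RETR_EXTERNAL,cv2.CHAIN_APPROX_NONE)[0]; cn=max(cn,key=len)[:,0]
w=np.array([onplane(x,K,R,t,np.array([0,0,.005]),np.array([0,0,1.])) for x in cn])
print("lid rect",cv2.minAreaRect((w[:,:2]*1000).astype(np.float32)),"blue z",np.median(P[b][:,2]))
L=P.reshape(-1,3); s=(np.hypot(*(L[:,:2]-g[:2]).T)<.06)&(L[:,2]>.022)&(L[:,2]<.045)
print("bar top",s.sum(),np.median(L[s][:,2]),cv2.minAreaRect((L[s][:,:2]*1000).astype(np.float32)))
E
```

```text
tin 0.0355 [[-30.7, 7.3, -7.4], [-1.8, 34.8, -5.4], [27.2, 64.9, -3.9]]
  plane [-0.002  0.007 -0.006]
tin -0.0355 [[-29.4, -64.4, -9.7], [-0.3, -40.4, -7.6], [28.2, -6.8, -6.1]]
  plane [-0.001  0.011 -0.007]
[0.44153768 0.31415591 0.18993562] 14.3083
lid rect ((441.7344665527344, 316.97833251953125), (128.09503173828125, 147.5280303955078), 15.10727310180664) blue z 0.0034668072456922475
bar top 1372 0.030106305631786456 ((442.11126708984375, 316.5526123046875), (14.018233299255371, 59.372711181640625), 14.82852554321289)
```

View pics/w6.png

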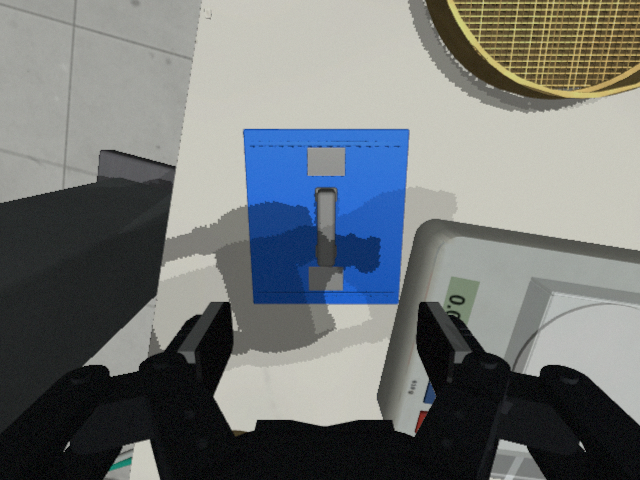

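The lid is at yaw 15.1° with its bar centred at (326,228), and two measurements agree to 0.5 mm. The tins' rims sit at -5.4 and -7.6 mm, both flat. Now grasp the lid.

```bash
python3 - <<'E'
from h import *
from workcell import r, command_gripper
c=np.load("tray.npz")["c"]; Rt=trayR(np.radians(-4.55)); W=lambda x,y,z: c+Rt.apply([x,y,z])
Rl=Rot.from_euler('z',np.radians(15.0)); g=np.array([.442,.3163,0]); q=toolq(Rl)
command_gripper(.045,60)
r.reach(g+[0,0,.09],q)
print(r.move_straight(g+[0,0,.0335],q,speed=.08,max_force=8),r.read_state()["eef_pos"])
command_gripper(.0,60); print(r.read_state()["grip_width"])
r.move_straight(g+[0,0,.25],q,speed=.2)
r.reach(np.array([.52,.08,.27]),toolq(Rot.from_euler('z',0)))
r.reach(W(0,0,.13),toolq(Rt)); r.hold(.2); snap("w7"); s=r.read_state(); print(s["grip_width"],s["time_s"],s["contact_force"])
p,d,K,R,t=load("w7"); T=s["eef_pos"]
b=max(blobs(mask(p,*BLUE),2000),key=lambda b:b.sum()); P=cloud(d,K,R,t)
e=Rt.inv().apply(P[b]-T); print("lid in tool/tray axes",np.round(np.percentile(e,[1,50,99],axis=0)*1000,1).tolist(),"plane",np.linalg.lstsq(np.c_[e[:,:2],np.ones(len(e))],e[:,2],rcond=None)[0].round(4))
for row in range(40,440,50):
    u=np.where(b[row])[0]
    if len(u)>50: print(row,u[0],u[-1],[np.round(Rt.inv().apply(onplane((x,row),K,R,t,T+Rt.apply([0,0,-.0285]),Rt.apply([0,0,1]))-T)*1000,1)[:2].tolist() for x in(u[0],u[-1])])
for col in(230,270,380,420):
    v=np.where(b[:,col])[0]; 
    if len(v): print("top",col,v[0],np.round(Rt.inv().apply(onplane((col,v[0]),K,R,t,T+Rt.apply([0,0,-.0285]),Rt.apply([0,0,1]))-T)*1000,1)[:2])
E
```

```text
False [0.4423122  0.31648646 0.0338918 ]
0.012988590059961825
0.01288870791734577 19.7583 [ 0.6175874  -0.62852982 -1.63904169]
lid in tool/tray axes [[-64.2, -18.8, -32.0], [-1.4, 37.1, -29.5], [62.1, 74.7, -26.3]] plane [-0.0076  0.0655 -0.0311]
140 153 495 [[-65.3, 70.9], [63.1, 71.2]]
190 160 487 [[-65.0, 52.1], [62.5, 52.4]]
240 167 480 [[-64.6, 31.8], [62.3, 32.2]]
290 174 473 [[-64.3, 9.9], [62.0, 10.2]]
340 181 466 [[-63.9, -14.0], [61.7, -13.7]]
top 230 128 [-36.1  75.3]
top 270 129 [-21.2  75. ]
top 380 129 [19.8 75.1]
top 420 129 [34.7 75.1]
```

View pics/w7.png

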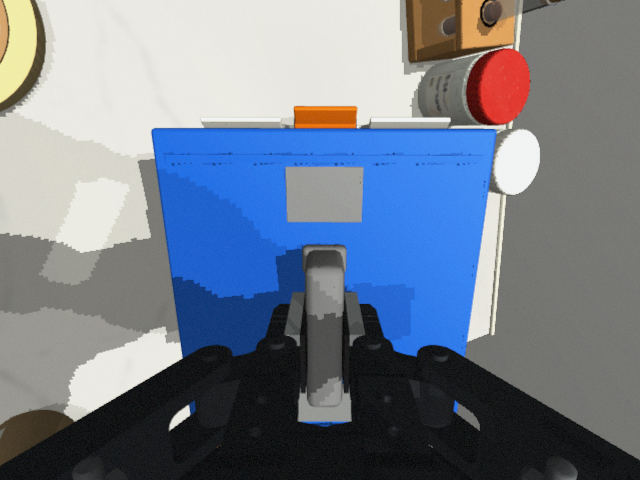

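The lid is held square (top edge at row 129, edges at columns 153 and 495). The depth plane shows it pitched about the jaw axis by roughly 0.06 rad, with the +y end high. I'll tilt the tool to compensate and measure again.

```bash
cat >> h.py <<'E'
def lidmeas(n,c,Rt):
    p,d,K,R,t=load(n); b=max(blobs(mask(p,*BLUE),2000),key=lambda b:b.sum()); b=cv2.erode(b.astype(np.uint8),np.ones((5,5)))>0; B=max(blobs(mask(p,*BLUE),2000),key=lambda b:b.sum())
    e=Rt.inv().apply(cloud(d,K,R,t)[b]-c); pl=np.linalg.lstsq(np.c_[e[:,:2],np.ones(len(e))],e[:,2],rcond=None)[0]
    n_=np.array([-pl[0],-pl[1],1]); p0=np.array([0,0,pl[2]]); Rc=R@Rt.as_matrix(); tc=R@c+t
    cast=lambda u,v: onplane((u,v),K,Rc,tc,p0,n_)
    rows=[r_ for r_ in range(0,480,6) if B[r_].sum()>200]; l=np.array([cast(np.where(B[k])[0][0],k) for k in rows[2:]]); rr=np.array([cast(np.where(B[k])[0][-1]+1,k) for k in rows[2:]])
    tp=np.array([cast(k,np.where(B[:,k])[0][0]) for k in list(range(220,285,6))+list(range(370,430,6))])
    k=l[:,1]>l[:,1].max()-.06
    L=np.polyfit(l[k,1],l[k,0],1); Rr=np.polyfit(rr[k,1],rr[k,0],1); T=np.polyfit(tp[:,0],tp[:,1],1)
    print("plane",pl.round(4),"L",L.round(4),"R",Rr.round(4),"top",T.round(4)); return pl,L,Rr,T
E
python3 - <<'E'
from h import *
from workcell import r
c=np.load("tray.npz")["c"]; Rt=trayR(np.radians(-4.55)); W=lambda x,y,z: c+Rt.apply([x,y,z])
lidmeas("w7",c,Rt)
R2=Rt*Rot.from_euler('x',-.058)
r.move_straight(W(0,0,.13),toolq(R2)); r.hold(.3); snap("w8"); lidmeas("w8",c,Rt)
s=r.read_state(); print(s["grip_width"],Rt.inv().apply(s["eef_pos"]-c).round(4),s["time_s"])
E
```

```text
plane [-0.0082  0.0704  0.0988] L [ 0.0163 -0.0648] R [-0.0121  0.0641] top [-0.0022  0.0764]
plane [-0.0087  0.0162  0.0986] L [ 0.0194 -0.0654] R [-0.0132  0.0635] top [-0.005   0.0731]
0.012595698659478927 [-0.     -0.0002  0.13  ] 20.3667
```

```bash
python3 - <<'E'
from h import *
from workcell import r
c=np.load("tray.npz")["c"]; Rt=trayR(np.radians(-4.55))
snap("w9"); lidmeas("w9",c,Rt)
s=r.read_state(); print(s["eef_pos"], (Rt.inv()*Rot.from_quat(s["eef_rot"])*FLIP.inv()).as_rotvec().round(4))
for n in("w7","w8","w9"):
    p,d,K,R,t=load(n); B=max(blobs(mask(p,*BLUE),2000),key=lambda b:b.sum())
    h=hsv(p); col=270; print(n,[np.where(B[:,k])[0][0] for k in(230,270,380,420)],[ (np.where(B[k])[0][0],np.where(B[k])[0][-1]) for k in(150,240)], d[135:150:5,270].round(4),d[240,230].round(4), (-R.T@t).round(4))
    C=[b for b in blobs(mask(p,*ORANGE),100)]; print([np.argwhere(b).mean(0).round(1) for b in C])
E
```

```text
plane [-0.0089  0.0169  0.0985] L [ 0.0213 -0.0656] R [-0.0118  0.0633] top [-0.005   0.0731]
[ 0.56004774 -0.11687942  0.19325315] [-0.0579  0.0001 -0.0004]
w7 [np.int64(128), np.int64(129), np.int64(129), np.int64(129)] [(np.int64(154), np.int64(493)), (np.int64(167), np.int64(480))] [0.1399 0.1405 0.1408] 0.1512 [ 0.5167 -0.0381  0.2989]
[array([117.6, 324.6])]
w8 [np.int64(128), np.int64(129), np.int64(129), np.int64(129)] [(np.int64(154), np.int64(493)), (np.int64(167), np.int64(480))] [0.1393 0.1387 0.1384] 0.1516 [ 0.5187 -0.0331  0.2944]
[array([108.5, 325.9])]
w9 [np.int64(128), np.int64(129), np.int64(129), np.int64(129)] [(np.int64(154), np.int64(493)), (np.int64(167), np.int64(480))] [0.1381 0.139  0.141 ] 0.152 [ 0.5186 -0.0331  0.2943]
[array([108.3, 326. ])]
```

Three looks are consistent, so there is no slip. The lid centre sits at about x -1.0, y -2.2 mm relative to the TCP target. I'll correct that, then lower to contact and release.

```bash
python3 - <<'E'
from h import *
from workcell import r, command_gripper, optics
c=np.load("tray.npz")["c"]; Rt=trayR(np.radians(-4.55)); W=lambda x,y,z: c+Rt.apply([x,y,z])
q=toolq(Rt*Rot.from_euler('xz',[-.064,.005]))
def st(n):
    s=r.read_state(); print(n,Rt.inv().apply(s["eef_pos"]-c).round(4),Rt.inv().apply(s["contact_force"]).round(1),round(s["time_s"],1))
X,Y=.0009,.0024
r.move_straight(W(X,Y,.062),q,speed=.08,max_force=6); st("above")
h=r.move_straight(W(X,Y,.042),q,speed=.02,max_force=4); st(h)
p,d=optics.get_image("side"); m=optics.camera_model("side"); cv2.imwrite("pics/side1.png",cv2.resize(p[120:300,200:420,::-1],None,fx=3,fy=3))
E
```

```text
above [0.0012 0.0023 0.0623] [-0.3  0.9 -1.4] 21.4
True [0.0008 0.002  0.049 ] [ 0.4 -3.3  1.8] 22.1
```

View pics/side1.png

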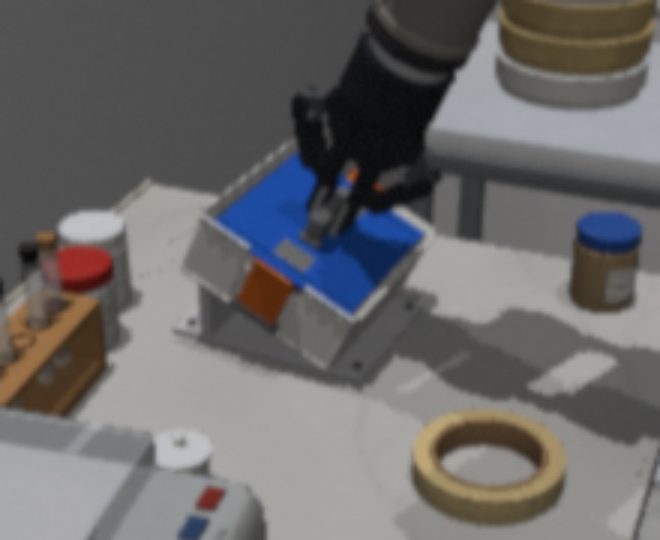

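The side view shows the lid inside the fence, with contact at exactly the predicted height. Release and look.

```bash
python3 - <<'E'
from h import *
from workcell import r, command_gripper
c=np.load("tray.npz")["c"]; Rt=trayR(np.radians(-4.55)); W=lambda x,y,z: c+Rt.apply([x,y,z])
command_gripper(.035); q=toolq(Rt*Rot.from_euler('x',-.064))
r.move_straight(W(.0008,.002,.10),q,speed=.1)
command_gripper(0,40)
r.reach(W(0,-.02,.15),toolq(Rt)); r.hold(.2); snap("w10"); lidmeas("w10",c,Rt); print(r.read_state()["time_s"])
E
```

```text
Traceback (most recent call last):
  File "h.py", line 45, in lidmeas
    tp=np.array([cast(k,np.where(B[:,k])[0][0]) for k in list(range(220,285,6))+list(range(370,430,6))])
                        ~~~~~~~~~~~~~~~~~~~^^^
IndexError: index 0 is out of bounds for axis 0 with size 0
```

View pics/w10.png

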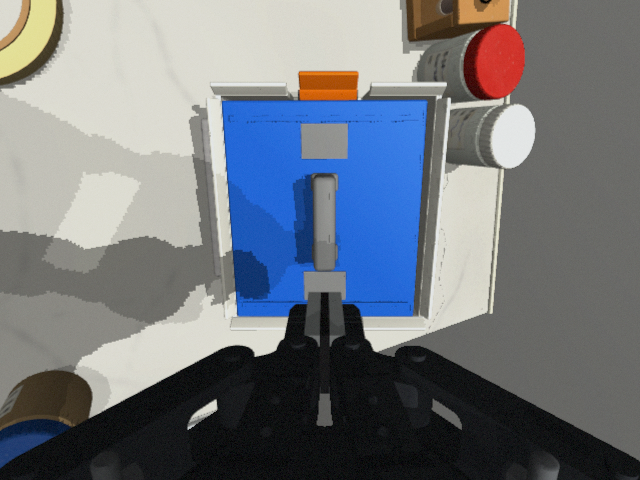

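The lid lies squarely in the fence on the noses, with its pads at (324,141) and (325,285). Now press each end.

```bash
python3 - <<'E'
from h import *
from workcell import r
c=np.load("tray.npz")["c"]; Rt=trayR(np.radians(-4.55)); W=lambda x,y,z: c+Rt.apply([x,y,z]); q=toolq(Rt)
for y in(.050,-.050,.050,-.050):
    r.reach(W(0,y,.075),q)
    r.move_straight(W(0,y,.048),q,speed=.1,max_force=10)
    h=r.move_straight(W(0,y,.026),q,speed=.03,max_force=25); s=r.read_state()
    print(y,h,Rt.inv().apply(s["eef_pos"]-c).round(4),Rt.inv().apply(s["contact_force"]).round(1))
    r.move_straight(W(0,y,.075),q,speed=.15)
r.reach(W(0,-.02,.16),q); r.hold(.2); snap("w11")
p,d,K,R,t=load("w11"); B=max(blobs(mask(p,*BLUE),2000),key=lambda b:b.sum()); b=cv2.erode(B.astype(np.uint8),np.ones((7,7)))>0
e=Rt.inv().apply(cloud(d,K,R,t)[b]-c); print("plane",np.linalg.lstsq(np.c_[e[:,:2],np.ones(len(e))],e[:,2],rcond=None)[0].round(4),np.round(np.percentile(e,[1,50,99],axis=0)*1000,1).tolist())
f=tray_feats("w11",c,Rt); print({k:(1000*v).round(1) for k,v in f.items() if "clip" in k}); print(r.read_state()["time_s"])
E
```

```text
0.05 True [0.0007 0.0496 0.0329] [-0.6 -0.4  8.2]
-0.05 True [ 0.0005 -0.0501  0.0311] [-1.3 -0.4  9.6]
0.05 True [0.0001 0.05   0.0311] [-1.1  1.   9.6]
-0.05 True [ 0.     -0.0501  0.0311] [-1.4 -0.8  8.9]
plane [-0.0008  0.0319  0.0056] [[-63.6, -67.8, 3.2], [-1.3, 10.6, 4.8], [58.3, 72.9, 6.9]]
{'clip+1': array([-0.1, 80.4, 16.8])}
32.5333
```

View pics/w11.png

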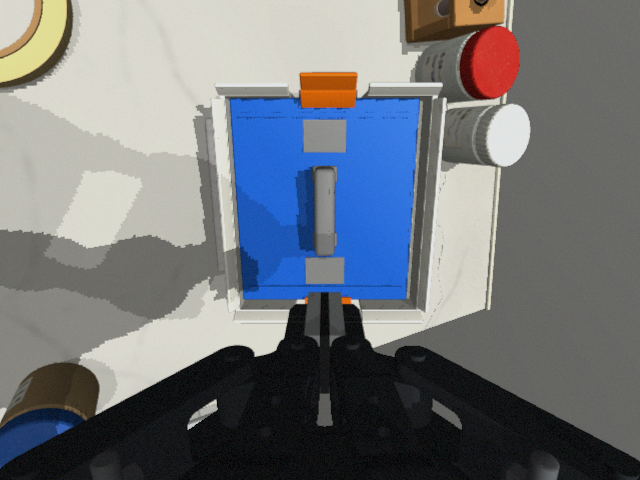

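Both ends stop at the same height (tip +6.1 mm, i.e. lid top plus pad). The left nose, at (328,90), overlaps the lid. I'll check the lid plane and the right clip with a flipped view.

```bash
python3 - <<'E'
from h import *
from workcell import r
c=np.load("tray.npz")["c"]; Rt=trayR(np.radians(-4.55)); W=lambda x,y,z: c+Rt.apply([x,y,z])
r.reach(W(0,.02,.17),toolq(Rt*Rot.from_euler('z',np.pi))); r.hold(.3); snap("w12")
for n in("w11","w12"):
    p,d,K,R,t=load(n); B=max(blobs(mask(p,*BLUE),2000),key=lambda b:b.sum()); Q=Rt.inv().apply((cloud(d,K,R,t)-c).reshape(-1,3)).reshape(480,640,3)
    b=(cv2.erode(B.astype(np.uint8),np.ones((7,7)))>0)
    for y in range(-60,61,20):
        s=b&(abs(Q[...,1]-y/1000)<.008); print(n,y,s.sum(),round(1000*np.median(Q[s][:,2]),1) if s.sum()>50 else None)
    f=tray_feats(n,c,Rt); print({k:(1000*v).round(1) for k,v in f.items()})
print(r.read_state()["time_s"])
E
```

```text
w11 -60 2246 4.9
w11 -40 2335 4.7
w11 -20 2720 4.7
w11 0 3023 4.8
w11 20 3216 4.8
w11 40 3402 4.8
w11 60 3462 5.1
{'clip+1': array([-0.1, 80.4, 16.8]), 'f0.013 x+1': array([ 5.70e+05, -6.00e-01,  6.81e+01]), 'f0.013 x-1': array([ 5.32e+05, -6.00e-01, -6.77e+01]), 'f0.013 y+1': array([ 2.97e+05, -7.00e-01,  7.69e+01]), 'f0.013 y-1': array([ 3.63e+05, -4.00e-01, -7.71e+01]), 'f0.021 x+1': array([ 1.203e+06, -7.000e-01,  7.240e+01]), 'f0.021 x-1': array([ 1.212e+06,  2.000e-01, -7.210e+01]), 'f0.021 y+1': array([ 8.95e+05, -1.00e-01,  8.14e+01]), 'f0.021 y-1': array([ 5.50e+05,  5.00e-01, -8.13e+01])}
w12 -60 3339 5.1
w12 -40 3007 4.9
w12 -20 2954 4.9
w12 0 2814 4.9
w12 20 2575 5.0
w12 40 2227 5.0
w12 60 2098 5.2
{'clip-1': array([ -0.3, -80.4,  16.8]), 'f0.013 x+1': array([ 4.89e+05, -4.00e-01,  6.76e+01]), 'f0.013 x-1': array([ 4.69e+05,  1.00e-01, -6.82e+01]), 'f0.013 y+1': array([3.25e+05, 4.00e-01, 7.71e+01]), 'f0.013 y-1': array([ 2.78e+05,  3.00e-01, -7.67e+01]), 'f0.021 x+1': array([ 1.11e+06, -7.00e-01,  7.20e+01]), 'f0.021 x-1': array([ 1.136e+06,  2.000e-01, -7.240e+01]), 'f0.021 y+1': array([5.82e+05, 1.20e+00, 8.12e+01]), 'f0.021 y-1': array([ 8.43e+05, -2.00e-01, -8.14e+01])}
35.6333
```

View pics/w12.png

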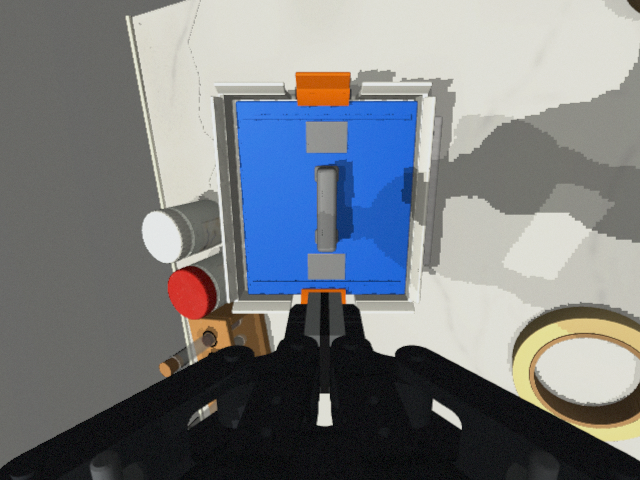

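The lid top is 4.7–5.2 mm above the seat along its whole length, where 5 is nominal. Both clips sit symmetrically at ±80.4 mm, with their noses over the lid, and the gripper is clear. Handing in.

```bash
python3 -c "
from workcell import r
r.hold(.3); r.finish_job()"
```

```text
the job is handed in; nothing more can be done
```

The job is done and handed in at about 36 s on the robot's clock. The upper tin is in the cork bay, the other tin is in its own bay, and the lid is pressed home under both clips.

**Tins:** Before the lid went on, the moved tin was centred on the pad. Its rim was 5.4 mm below the seat, against 5 mm expected, and flat to about 0.01 rad. The lower tin's rim was at -7.6 mm, against -7 mm expected, and it had not visibly moved. I could not see the tins again once the lid was on.

**Lid and clips:** I lowered the lid onto the noses, let go, and pressed each end twice with the shut fingers. The last three presses all stopped at the same height. Views from both sides put the lid top at 4.7–5.2 mm above the seat all along (nominal 5). Both clip noses lie over its edge, the two clips sitting symmetrically at ±80.4 mm.

**Checks that disagreed:**
- The scene camera put the tray about 4 mm off from the first wrist view. I settled it by averaging two wrist views taken half a turn apart.
- The lid had pitched about 0.06 rad in the grip, so I tilted the tool to compensate before laying it on.
- One plane fit after pressing suggested a 0.03 rad slope. The height profiles from both sides did not bear it out; a few stray pixels are the likely cause.

The gripper was clear of everything at the end. The tape and jar looked undisturbed in the later pictures, and the crucible still stood in its place in the side view taken as the lid touched down. I did not measure their positions again.

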